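Dispense one brass lamp collar into the kit

TASK

Press the red plunger of the collar feeder fully in, once, and let it spring back, so that a single brass collar comes out onto the plate. Then nudge that collar off the plate and slide it across the bench with the fingertips into the empty bay of the kit rack, until it lies flat and wholly inside the bay. Do not lift it, let no second collar out, and leave everything else on the bench where it is.

Things in the scene. Friction and masses are not known exactly. Their poses are not given: they have to be found in the camera images.
- feeder: collar feeder fixed to the bench: clear magazine (46 mm square, 64 mm tall) with a stack of five collars, on a steel plate 2 mm thick, 48 mm wide. Origin on the bench under the magazine's axis; x is the way the plunger is pressed and the collar comes out, z up. Plate from x = -106 to +78 mm; blue slide housing, 17 mm tall, from x = -72 to -22 mm; outlet at x = +20 mm
- plunger (a joint): plunger travel in m along the feeder's x: 0 at rest (out), 0.051 fully in against its stop. A spring (4 N at rest, 8 N fully in) returns it when let go. A full stroke pushes out the lowest collar, which stays on the plate with its centre about 50 mm in x from the magazine axis; the next collar drops when the plunger has returned
- plunger_face (a point): centre of the plunger's outer face: a red round push button, 36 mm across, 12 mm thick, upright, with its face towards the feeder's -x and its centre 22 mm above the bench (moves with the plunger)
- magazine (a point): point on the magazine's vertical axis, 30 mm above the bench
- collar0: the lowest collar in the magazine, the one that will come out: a flat brass ring 30 mm across, 9 mm thick with a 10 mm hole, about 48 g. Origin at the centre of its underside (2 mm above the bench while on the feeder's plate)
- collar1: collar number 2 from the bottom of the magazine, same size; it must stay in the magazine
- collar2: collar number 3 from the bottom of the magazine, same size; it must stay in the magazine
- collar3: collar number 4 from the bottom of the magazine, same size; it must stay in the magazine
- collar4: collar number 5 from the bottom of the magazine, same size; it must stay in the magazine
- bay_empty: the empty bay of the kit rack, anywhere in the row of three: a dark steel U fixed to the bench, open towards the robot, its grey floor level with the bench (no step). Origin at the centre of the floor; x points from mouth to back wall. Inside 60 mm deep (mouth at x = -30, back wall at x = +30 mm), 74 mm wide (y -37 to +37 mm); walls 4 mm thick, 14 mm tall
- bay_a: a filled bay of the same rack, same size and frame as the empty one, side by side with it at 82 mm pitch; the lampholder stands in it
- bay_b: a filled bay of the same rack, same size and frame as the empty one, side by side with it at 82 mm pitch; the cord grip stands in it
- rack: wooden rail 16 x 250 x 30 mm behind the three bays, fixed to the bench, its length along its y axis. Origin at the centre of its underside
- lampholder: a black lampholder with a brass neck, 37 mm across and 45 mm tall, standing in one of the two filled bays. Origin at the centre of its underside
- cord_grip: an orange plastic cord grip, 24 mm across and 32 mm tall, standing in the other filled bay. Origin at the centre of its underside
- screwdriver: a red-handled screwdriver, 200 mm long, lying on the bench; leave it alone. Origin at the centre of its underside, x along it
- wrench: a steel spanner, 180 mm long, lying flat on the bench; leave it alone. Origin at the centre of its underside, x along it
- wax_tin: a low amber jar with a black cap, 60 mm across, 45 mm tall; leave it alone. Origin at the centre of its underside
- white_lamp: a white ceramic lamp body, 103 mm across, 230 mm tall, with its brass collar on; fragile, leave it alone. Origin at the centre of its underside
- black_vase: a black ceramic vase with three horns, 77 mm across, 240 mm tall; fragile, leave it alone. Origin at the centre of its underside
- mug: a blue mug, 80 mm across, 90 mm tall; leave it alone. Origin at the centre of its underside
Things that resemble listed ones, but are neither listed nor needed, are in the scene too. Leave any green look-alike of the bay_empty alone.

How it is judged:
On the way, in this order (a step that is already met when the one before it is completed fails the run):
1. the plunger is pressed fully in (value of joint plunger above 0.046 m).
2. the plunger has sprung back and one collar lies outside the magazine (value of joint plunger below 0.005 m and x of collar0 in the frame of feeder above 0.04 m), for 0.2 s.
At the end, for the whole second after the job is handed in: The dispensed collar lies flat on the bench, at rest, wholly inside the empty bay (2 mm slack at the mouth), and the plunger is back out (within 5 mm of rest) (x of collar0 in the frame of bay_empty between -0.017 and 0.02 m and y of collar0 in the frame of bay_empty between -0.026 and 0.026 m and height (world z) of collar0 below 0.004 m and angle between collar0's own z axis and vertical below 0.12 rad and linear speed of collar0 below 0.01 m/s and value of joint plunger below 0.005 m); the robot touches nothing.
It fails at once if the dispensed collar is lifted off the surface instead of being slid (height (world z) of collar0 above 0.016 m).
It fails at once if a second collar is pushed out or taken out of the magazine (horizontal distance between any of collar1, collar2, collar3, collar4 and magazine above 0.007 m or height (world z) of collar4 above 0.046 m).
It fails at once if one of the parts in the filled bays is pushed about (distance of any of lampholder, cord_grip from where it was at the start of the episode above 0.012 m).
It fails at once if another thing on the bench is moved (distance of any of screwdriver, wrench, wax_tin, white_lamp, black_vase, mug from where it was at the start of the episode above 0.015 m).
It also fails if it takes over 67 s, if anything falls off the work surface, if the arm or the gripper's body presses on something with over 40 N, if the wrist force passes 120 N, or if a joint passes its speed limit or range.

ROBOT

A 7-joint arm with a two-finger parallel gripper is mounted at the origin on the work surface. World frame = base frame: x ahead of the robot, y to its left, z up, the work surface at z = 0. Lengths are in m, angles in rad, forces in N, time in s.
With the tool pointing down it reaches from about 0.4 to 0.85 m from the base axis. Payload 10.4 kg.
Tool frame: the origin (TCP) lies at the very end of the fingers, on their centre line; the grasp point (between the pads) lies 19 mm behind it; z points along the fingers, y is the direction in which the jaws open and shut (so a half turn about z gives the same grasp; the last joint's range is limited). The gripper opens to 87 mm and grips with 3 to 60 N. Pads are 19 mm wide; open, the fingers measure 117 mm over their backs; the gripper's body (75 mm by 190 mm) begins 51 mm behind the grasp point.
Start: joints at [1.25, 0.332, -0.065, 1.46, 0.022, 1.35, -0.088], TCP at [0.183, -0.598, 0.223] pointing down, gripper open.
Joint ranges: [-2.6, 2.6], [-0.5, 2.12], [-1.47, 1.34], [0.16, 2.42], [-1.27, 4.41], [0.06, 2.06], [-2.6, 2.6]. Speed limits (rad/s): [2.22, 2.22, 2.79, 2.79, 3.14, 3.14, 3.14].

INTERFACE

Orientations are given as a unit quaternion [x, y, z, w].
In Python, from bench import read_state, camera, close_job gives the robot as it stands.
- The arm moves only by the shell command python3 -m inch 'ROWS' [OPENING] [FORCE]. ROWS is JSON, a list of rows, each a list of 6 numbers: the shift along the tool's x, y, z as a fraction of full scale, then the turn, a rotation vector about the tool's x, y, z as a fraction of full scale. In form: [[tx, ty, tz, ax, ay, az], ...]. A call has 1 to 5 rows; each row shifts and turns the commanded pose from where the row before left it, along the tool's axes as they then stand; what a row does not reach is not made up. Full scale, the value 1, is 0.04 m for a shift and 120 degrees for a turn. A row lasts 1/8 s, in which the tool goes at most 62.5 mm and 10.7 degrees, less where a joint would pass 70% of its speed; a pose out of reach is approached as far as the arm can. A call with a number of a shift or a turn outside -1 to 1 is refused whole. A call with a gripper value outside its range is refused whole. OPENING is the opening, from -1 (shut) to 1 (fully open), so that 0 is half open, set as the call begins (- or left out, the last holds). The fingers move at their own pace and stop on an object; FORCE is the grip in N (left out, the last holds). Time passes only in rows, so rows that do not move let the fingers close. It gives the time, the measured TCP pose, the force and the opening at its end, in the units of the state.
- read_state(): the state, without advancing time (a new reading comes with each control period).
- camera(name): name is "scene" or "top"; returns a dict with "img" (384x512x3 uint8, red, green, blue), "depth" (384x512 float32, m along the optical axis (not along the pixel's ray), 0 where there is no reading), "fx", "fy", "cx", "cy" (pixels), "position" and "orientation" of the camera in the world. Camera axes: x right, y down, z forward; pixel columns grow to the right and rows downward; lengths in m; the calibration is good to about 2 mm. A picture is of the moment at which its call begins.
- close_job(): hands the job in, once; it reports no verdict.
The state is a dict: "time": time; "joint_positions": joint angles; "joint_vel": joint speeds; "joint_torque": joint torques, N m; "ee_pos": TCP position; "eef_rot": TCP orientation; "ft_force": force on the tool from outside, world axes, zero at the start; "torque": the same for the moment, N m; "width": finger opening in m.
Only numpy, scipy, OpenCV 4.12 (cv2) and the standard library are available. Lean on these libraries where they do the work, as an engineer would, in place of code of your own. Each camera call takes 0.05 s, during which the arm holds its last target.

## Working session

There is one attempt and no reset: what is moved stays moved. The work goes in short steps, Python scripts to look and compute and a shell command to move; the robot and the scene stay as the last step left them, time stands still between calls to the robot, and variables do not carry over. Pictures are saved under pics/ and viewed, and the job is handed in when it is done.

```bash
mkdir -p pics; ls; cat > h.py <<'E'
import numpy as np, cv2
from bench import read_state, camera
from scipy.spatial.transform import Rotation as R
def cam(n,fn=None):
    c=camera(n)
    if fn: cv2.imwrite('pics/'+fn,c['img'][:,:,::-1])
    return c
def px(c,u,v,z=None):
    """world point at pixel; with z plane if given else depth"""
    Rm=R.from_quat(c['orientation']).as_matrix(); p=np.array(c['position'])
    d=Rm@np.array([(u-c['cx'])/c['fx'],(v-c['cy'])/c['fy'],1])
    if z is None: s=c['depth'][int(round(v)),int(round(u))]
    else: s=(z-p[2])/d[2]
    return p+s*d
E
python3 - <<'E'
from h import *
print(read_state())
for n in('scene','top'):
    c=cam(n,n+'0.png'); print({k:c[k] for k in c if k not in('img','depth')})
    np.save(n+'0.npy',c,allow_pickle=True)
E
```

```text
pics
{'time': 0.0, 'joint_positions': array([ 1.25040703,  0.3328993 , -0.06469455,  1.46097868,  0.02163057,
        1.34991023, -0.08851754]), 'joint_vel': array([-0.00111815, -0.00040421, -0.00185817, -0.0003383 ,  0.00110664,
        0.00208825, -0.00149583]), 'joint_torque': array([ 2.29689413e-04, -6.23272562e+01,  2.46732304e-02, -3.89893055e+01,
       -6.13057776e-02,  3.99638282e-02,  1.72192599e-04]), 'ee_pos': array([ 0.18323938, -0.59710724,  0.22171898]), 'eef_rot': array([ 9.88934947e-01,  1.48347930e-01, -1.61586579e-04, -7.31953183e-04]), 'ft_force': array([-0.50960987, -0.16726272,  1.01888778]), 'torque': array([-0.01615048,  0.03282227,  0.05209875]), 'width': 0.08734165221765315}
{'fx': 381.9457037102986, 'fy': 381.9457037102986, 'cx': 263.6062955409844, 'cy': 192.2367900150878, 'position': array([1.18844331, 0.27932397, 0.84869049]), 'orientation': array([ 0.5359968 ,  0.76609359, -0.29207342, -0.20124902])}
{'fx': 434.43998550816974, 'fy': 434.43998550816974, 'cx': 256.8603959001195, 'cy': 181.99949059428513, 'position': array([0.29101526, 0.05209078, 1.22209207]), 'orientation': array([-0.70344322,  0.70441405, -0.07614598,  0.05630518])}
```

View pics/top0.png

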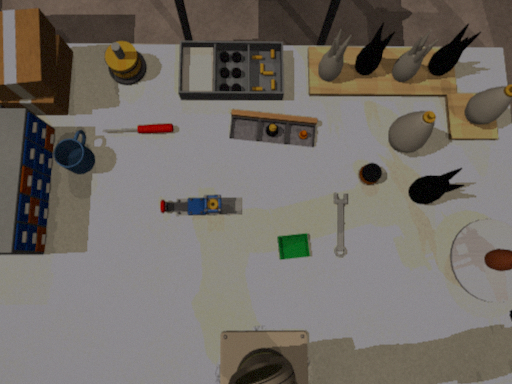

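View pics/scene0.png

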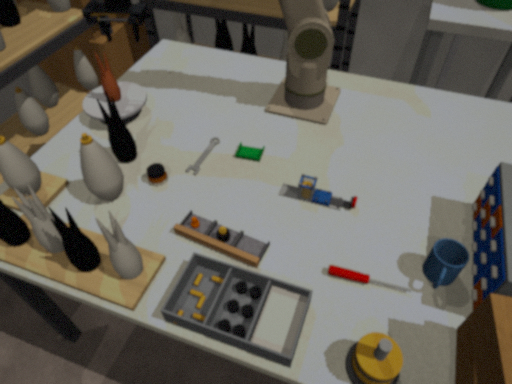

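```bash
python3 - <<'E'
from h import *
for n in('scene','top'):
    c=np.load(n+'0.npy',allow_pickle=True).item()
    Rm=R.from_quat(c['orientation']).as_matrix()
    for P in([0.183,-0.597,.222],[0,0,0],[.5,0,0]):
        q=Rm.T@(np.array(P)-c['position']); print(n,P,q[0]/q[2]*c['fx']+c['cx'],q[1]/q[2]*c['fy']+c['cy'])
    im=c['img'][:,:,::-1]
    if n=='top':
        cv2.imwrite('pics/t_feed.png',cv2.resize(im[180:230,150:250],None,fx=8,fy=8,interpolation=cv2.INTER_CUBIC))
        cv2.imwrite('pics/t_rack.png',cv2.resize(im[100:155,220:330],None,fx=7,fy=7,interpolation=cv2.INTER_CUBIC))
    else:
        cv2.imwrite('pics/s_feed.png',cv2.resize(im[165:220,270:370],None,fx=8,fy=8,interpolation=cv2.INTER_CUBIC))
E
```

```text
scene [0.183, -0.597, 0.222] 124.18183319411597 40.5257459443489
scene [0, 0, 0] 303.7312387349639 100.74354525358903
scene [0.5, 0, 0] 256.46281184244856 194.69948903333812
top [0.183, -0.597, 0.222] 532.2928912016953 312.0563053829917
top [0, 0, 0] 264.1503975829128 376.57647227202006
top [0.5, 0, 0] 262.90313192096426 189.93376194527886
```

View pics/t_feed.png

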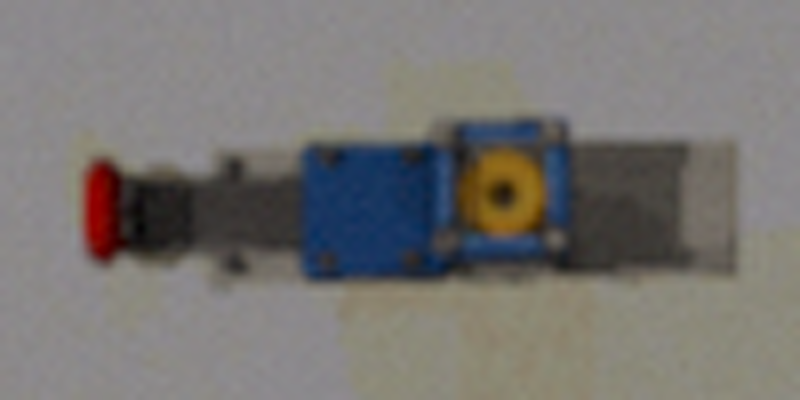

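View pics/t_rack.png

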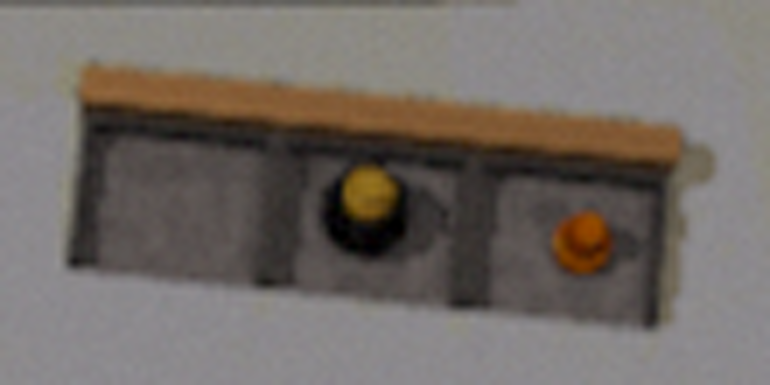

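View pics/s_feed.png

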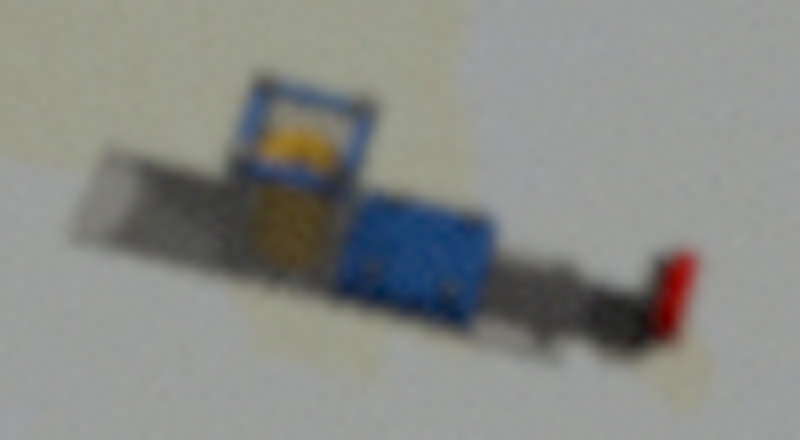

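```bash
python3 - <<'E'
from h import *
c=np.load('top0.npy',allow_pickle=True).item()
f=lambda x,y:(150+(x+.5)/8-.5,180+(y+.5)/8-.5)
r=lambda x,y:(220+(x+.5)/7-.5,100+(y+.5)/7-.5)
def p(n,t,z): print(n,np.round(px(c,*t,z)*1000,1))
p('plate end far',f(737,140),.002);p('plate end near',f(737,273),.002)
p('plate left far',f(220,150),.002);p('plate left near',f(220,283),.002)
for a in((303,145),(440,145),(303,277),(440,277)): p('housing',f(*a),.017)
for a in((437,122),(570,122),(437,250),(570,260)): p('magtop',f(*a),.064)
p('hole',f(505,194),.047)
for a in((88,165),(88,258),(118,165),(118,258)):p('button',f(*a),.022)
for a in((68,265),(95,108),(658,326),(680,165)): p('rack',r(*a),.014)
for a in((82,72),(680,130)): p('rail far top',r(*a),.03)
for a in((103,150),(262,150),(95,265),(255,280)): p('bay0 inner',r(*a),.0)
p('lamp',r(370,193),.045);p('grip',r(583,235),.032)
for u,v in((164,206),(190,200),(232,206),(200,206),(237,206)): print(u,v,np.round(px(c,u,v)*1000,1))
c=np.load('scene0.npy',allow_pickle=True).item()
f=lambda x,y:(270+(x+.5)/8-.5,165+(y+.5)/8-.5)
for a in((107,150),(72,240)):p('s plate end',f(*a),.002)
for a in((365,190),(497,213),(340,290),(470,325)):p('s housing',f(*a),.017)
p('s button c',f(678,295),.022)
E
```

```text
plate end far [479.1  60.5   2. ]
plate end near [431.7  60.4   2. ]
plate left far [475.5 242.9   2. ]
plate left near [428.3 241.5   2. ]
housing [475.  211.8  17. ]
housing [475.  164.1  17. ]
housing [428.7 210.6  17. ]
housing [428.7 163.3  17. ]
magtop [475.6 160.9  64. ]
magtop [475.6 116.3  64. ]
magtop [432.4 160.1  64. ]
magtop [429.  115.7  64. ]
hole [453.6 139.   47. ]
button [467.2 285.2  22. ]
button [434.8 284.   22. ]
button [467.2 274.8  22. ]
button [434.8 273.7  22. ]
rack [651.1  96.6  14. ]
rack [718.9  85.9  14. ]
rack [ 626.  -146.7   14. ]
rack [ 695.4 -157.9   14. ]
rail far top [728.7  90.9  30. ]
rail far top [ 705.1 -155.5   30. ]
bay0 inner [705.4  82.8   0. ]
bay0 inner [705.8  16.    0. ]
bay0 inner [655.3  85.8   0. ]
bay0 inner [649.1  19.2   0. ]
lamp [672.6 -26.2  45. ]
grip [ 659.3 -114.    32. ]
164 206 [449.5 273.1  33.1]
190 200 [468.2 204.3  18.7]
232 206 [453.   87.7   6.1]
200 206 [451.9 176.6  14.6]
237 206 [453.6  73.7   1.7]
s plate end [431.6  59.6   2. ]
s plate end [479.   61.7   2. ]
s housing [431.8 158.7  17. ]
s housing [426.4 206.8  17. ]
s housing [481.5 162.9  17. ]
s housing [481.5 210.3  17. ]
s button c [447.3 276.4  22. ]
```

The empty bay is the left one of the rack, at top px (246,129). The middle bay at (272,130) holds the black lampholder and the right one at (304,134) holds the orange grip. The green U at (294,246) is the look-alike. By description the empty grey bay of the rack fits, and the rack crop above confirms it. Its origin is ≈(0.677, 0.053), turned by −0.10 rad. The feeder is at (0.453, 0.139), pressing along −y, with the button face at y≈0.285.

I'll rise first, squaring the tool with the world axes on the way.

```bash
python3 -m inch '[[0,0,-1,0,0,0.071],[0,0,-1,0,0,0.071],[0,0,-1,0,0,0],[0,0,-0.5,0,0,0],[0.5,-0.5,0,0,0,0]]' -1 20; python3 -c "
from h import *
s=read_state();print(s['joint_positions'].round(2),R.from_quat(s['eef_rot']).as_matrix().round(3))"
```

```text
time: 0.72
ee_pos: [0.2019, -0.5787, 0.3637]
eef_rot: [1.0, -0.002, -0.0, 0.001]
ft_force: [0.4, -0.5, -1.0]
width: 0.0447
[ 1.18  0.27 -0.03  1.24  0.01  1.62 -0.42] [[ 1.    -0.003 -0.   ]
 [-0.003 -1.    -0.002]
 [-0.     0.002 -1.   ]]
```

```bash
python3 -m inch '[[1,-1,0,0,0,0],[1,-1,0,0,0,0],[1,-1,0,0,0,0],[1,-1,0,0,0,0],[0.5,-1,0,0,0,0]]'; python3 -m inch '[[0.3,-1,0,0,0,0],[0.3,-1,0,0,0,0],[0.3,-1,0,0,0,0],[0.3,-1,0,0,0,0],[0.3,-1,0,0,0,0]]';  python3 -m inch '[[0,-1,0,0,0,0],[0,-1,0,0,0,0],[0,-1,0,0,0,0],[0,-1,0,0,0,0],[0,-1,0,0,0,0]]'; python3 -c "
from h import *
s=read_state();print(s['joint_positions'].round(2),R.from_quat(s['eef_rot']).as_matrix().round(3))"
```

```text
time: 1.35
ee_pos: [0.3851, -0.3752, 0.3619]
eef_rot: [1.0, 0.001, -0.0, -0.001]
ft_force: [0.3, 0.3, 0.0]
width: 0.0016
time: 1.98
ee_pos: [0.4433, -0.176, 0.3623]
eef_rot: [1.0, 0.0, -0.0, 0.0]
ft_force: [0.4, -0.4, 0.1]
width: 0.0005
time: 2.6
ee_pos: [0.4428, 0.0239, 0.3623]
eef_rot: [1.0, 0.0, -0.0, 0.0]
ft_force: [0.7, -0.1, 0.7]
width: 0.0008
[ 0.52 -0.09 -0.62  1.63 -0.05  1.59 -1.66] [[ 1.  0. -0.]
 [ 0. -1. -0.]
 [-0.  0. -1.]]
```

```bash
python3 -m inch '[[0.05,-1,0,0,0,0],[0.05,-1,0,0,0,0],[0.05,-1,0,0,0,0],[0.05,-1,0,0,0,0],[0,-1,0,0,0,0]]'; python3 -m inch '[[0,-1,1,0,0,0],[0,-1,1,0,0,0],[0,-0.55,1,0,0,0],[0,0,1,0,0,0],[0,0,1,0,0,0]]';   python3 -c "
from h import *
s=read_state();print(s['joint_positions'].round(2),R.from_quat(s['eef_rot']).as_matrix().round(3))"
```

```text
time: 3.22
ee_pos: [0.451, 0.2237, 0.3623]
eef_rot: [1.0, -0.0, -0.0, 0.0]
ft_force: [0.8, -0.4, 0.2]
width: 0.0004
time: 3.85
ee_pos: [0.4506, 0.3247, 0.1608]
eef_rot: [1.0, 0.001, -0.0, 0.0]
ft_force: [0.0, 0.4, -0.3]
width: 0.0003
[ 0.05  0.36 -0.91  1.69  0.29  1.24 -2.49] [[ 1.     0.001 -0.001]
 [ 0.001 -1.    -0.   ]
 [-0.001  0.    -1.   ]]
```

```bash
for i in 1; do python3 -m inch '[[0,0,0,0,0,-0.0833],[0,0,0,0,0,-0.0833],[0,0,0,0,0,-0.0833],[0,0,0,0,0,-0.0833],[0,0,0,0,0,-0.0834]]'; python3 -m inch '[[0,0,0,0,0,-0.0833],[0,0,0,0,0,-0.0833],[0,0,0,0,0,-0.0833],[0,0,0,0,0,-0.0833],[0,0,0,0,0,-0.0834]]'; python3 -m inch '[[0,0,0,0,0,-0.0833],[0,0,0,0,0,-0.0833],[0,0,0,0,0,-0.0833],[0,0,0,0,0,-0.0833],[0,0,0,0,0,-0.0834]]'; python3 -m inch '[[0,0,0,0,0,-0.0833],[0,0,0,0,0,-0.0833],[0,0,0,0,0,-0.0834],[0,0,0,0,0,0]]';done;   python3 -c "
from h import *
s=read_state();print(s['joint_positions'].round(2),R.from_quat(s['eef_rot']).as_matrix().round(3))"
```

```text
time: 4.47
ee_pos: [0.4509, 0.3244, 0.1622]
eef_rot: [0.905, 0.425, -0.0, 0.0]
ft_force: [0.7, -1.1, -0.6]
width: 0.0004
time: 5.1
ee_pos: [0.451, 0.3243, 0.1622]
eef_rot: [0.641, 0.768, -0.0, 0.0]
ft_force: [0.1, 0.5, 0.3]
width: 0.0006
time: 5.72
ee_pos: [0.451, 0.3243, 0.1622]
eef_rot: [0.256, 0.967, -0.0, -0.0]
ft_force: [0.8, 0.4, 0.1]
width: 0.0005
time: 6.22
ee_pos: [0.451, 0.3244, 0.1622]
eef_rot: [0.001, 1.0, -0.0, -0.0]
ft_force: [0.8, -0.6, -0.3]
width: 0.0005
[ 0.34  0.66 -1.43  1.68  0.67  1.4   0.39] [[-1.     0.001 -0.001]
 [ 0.001  1.    -0.   ]
 [ 0.001 -0.    -1.   ]]
```

```bash
python3 -m inch '[[0,0,0.7,0,0,0],[0,0,0.7,0,0,0],[0,0,0.6,0,0,0]]';   python3 -c "
from h import *
s=read_state();print(s['joint_positions'].round(3))
c=cam('top','t1.png');cv2.imwrite('pics/t1c.png',cv2.resize(c['img'][160:240,110:250,::-1],None,fx=5,fy=5))"
```

```text
time: 6.6
ee_pos: [0.451, 0.3243, 0.0813]
eef_rot: [0.002, 1.0, -0.0, -0.0]
ft_force: [-0.4, 0.7, 0.9]
width: 0.0005
[ 0.294  0.734 -1.339  1.761  0.75   1.276  0.333]
```

View pics/t1c.png

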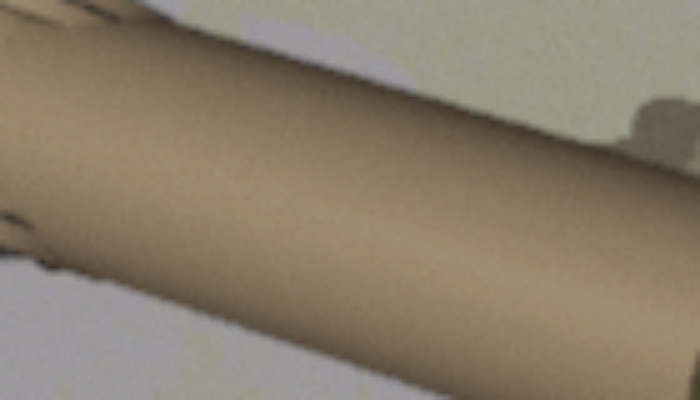

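The top view is filled by the forearm, so I'll use the scene camera here. Going down to finger height next.

```bash
python3 -m inch '[[0,0,0.6,0,0,0],[0,0,0.6,0,0,0],[0,0,0.5,0,0,0],[0,0,0,0,0,0]]';   python3 -c "
from h import *
s=read_state();print(s['joint_positions'].round(3))
c=cam('scene','s1.png');cv2.imwrite('pics/s1c.png',cv2.resize(c['img'][120:230,260:400,::-1],None,fx=5,fy=5))"
```

```text
time: 7.15
ee_pos: [0.4503, 0.3241, 0.0129]
eef_rot: [-0.0, 1.0, -0.001, -0.001]
ft_force: [-0.1, 0.0, -0.2]
width: 0.0003
[ 0.241  0.805 -1.249  1.808  0.833  1.178  0.289]
```

View pics/s1c.png

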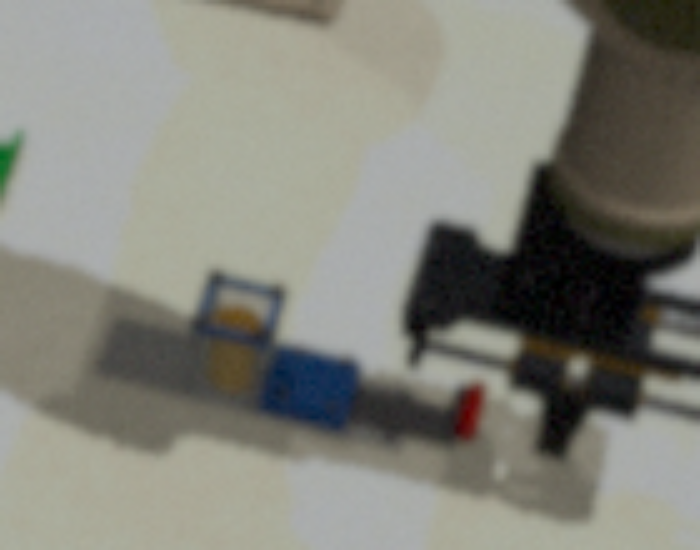

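Scene view: the button is at crop (468,410) and the closed fingertips at (555,435), lined up along the feeder axis. Pressing gently now.

```bash
python3 -m inch '[[0,-0.3,-0.12,0,0,0],[0,-0.2,0,0,0,0],[0,0,0,0,0,0]]'; python3 -m inch '[[0,-0.15,0,0,0,0],[0,-0.1,0,0,0,0],[0,0,0,0,0,0]]'
```

```text
time: 7.58
ee_pos: [0.4517, 0.3034, 0.0196]
eef_rot: [0.001, 1.0, -0.0, 0.0]
ft_force: [0.1, 0.6, 0.3]
width: 0.0005
time: 7.95
ee_pos: [0.4511, 0.2942, 0.0193]
eef_rot: [0.0, 1.0, -0.0, -0.0]
ft_force: [0.3, -0.1, 0.9]
width: 0.0002
```

```bash
python3 -m inch '[[0,-0.2,0,0,0,0],[0,-0.2,0,0,0,0],[0,-0.2,0,0,0,0],[0,0,0,0,0,0]]';   python3 -c "
from h import *
s=read_state();print(s['joint_positions'].round(3))
c=cam('scene','s2.png');cv2.imwrite('pics/s2c.png',cv2.resize(c['img'][140:230,260:380,::-1],None,fx=6,fy=6))"
```

```text
time: 8.45
ee_pos: [0.4511, 0.2719, 0.0197]
eef_rot: [-0.0, 1.0, 0.002, 0.0]
ft_force: [2.7, 7.9, -4.2]
width: 0.0005
[ 0.389  0.764 -1.297  1.88   0.812  1.158  0.362]
```

View pics/s2c.png

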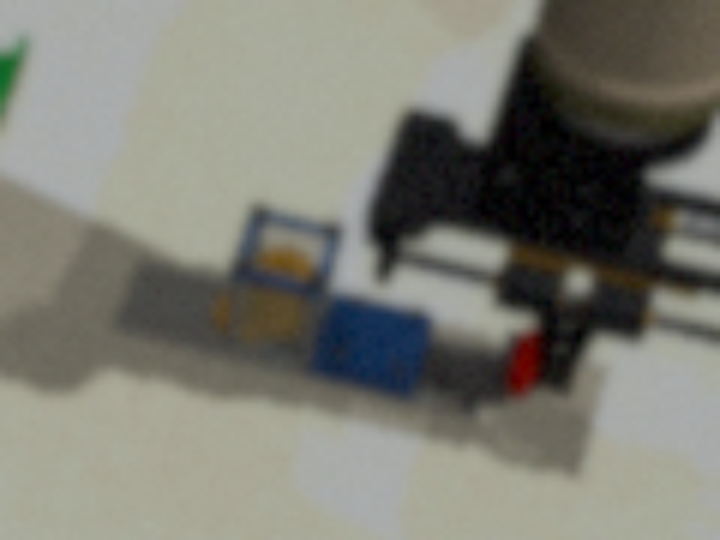

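```bash
python3 -m inch '[[0,-0.2,0,0,0,0],[0,-0.2,0,0,0,0],[0,-0.15,0,0,0,0],[0,0,0,0,0,0]]';   python3 -c "
from h import *
s=read_state();print(s['joint_positions'].round(3))
c=cam('scene','s3.png');cv2.imwrite('pics/s3c.png',cv2.resize(c['img'][140:230,260:380,::-1],None,fx=6,fy=6))"
```

```text
time: 9.0
ee_pos: [0.4514, 0.25, 0.0198]
eef_rot: [-0.0, 1.0, 0.002, 0.001]
ft_force: [2.0, 7.3, -4.1]
width: 0.0007
[ 0.448  0.752 -1.313  1.908  0.807  1.149  0.394]
```

View pics/s3c.png

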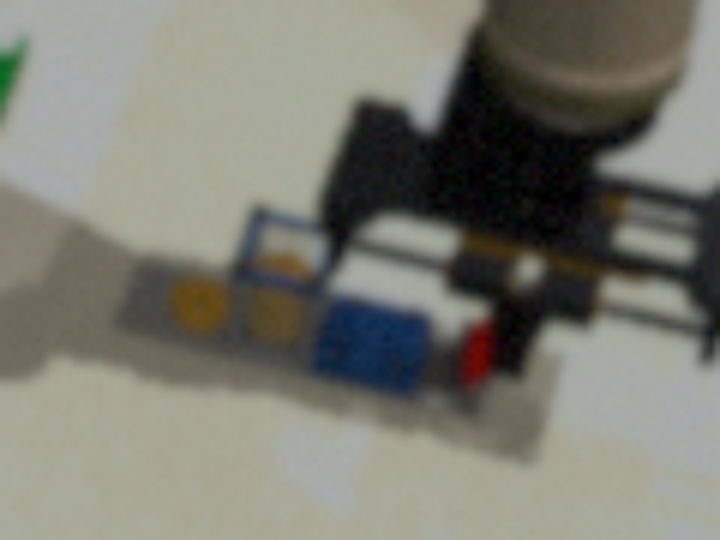

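```bash
python3 -m inch '[[0,-0.12,0,0,0,0],[0,-0.06,0,0,0,0],[0,0,0,0,0,0],[0,0,0,0,0,0]]'; python3 -m inch '[[0,-0.06,0,0,0,0],[0,0,0,0,0,0]]'
```

```text
time: 9.55
ee_pos: [0.4515, 0.2431, 0.0198]
eef_rot: [-0.001, 1.0, 0.002, 0.001]
ft_force: [2.9, 8.0, -2.9]
width: 0.0004
time: 9.8
ee_pos: [0.4515, 0.241, 0.0199]
eef_rot: [-0.001, 1.0, 0.002, 0.001]
ft_force: [3.8, 8.3, -4.6]
width: 0.0006
```

Still no stop felt, so I'll go on in 2 mm steps.

```bash
python3 -m inch '[[0,-0.06,0,0,0,0],[0,0,0,0,0,0]]'; python3 -m inch '[[0,-0.06,0,0,0,0],[0,0,0,0,0,0]]';   python3 -c "
from h import *
c=cam('scene','s4.png');cv2.imwrite('pics/s4c.png',cv2.resize(c['img'][140:230,260:380,::-1],None,fx=6,fy=6))"
```

```text
time: 10.05
ee_pos: [0.4515, 0.2405, 0.02]
eef_rot: [-0.001, 1.0, 0.004, 0.001]
ft_force: [4.8, 17.1, -10.7]
width: 0.0003
time: 10.3
ee_pos: [0.4514, 0.2403, 0.0202]
eef_rot: [-0.002, 1.0, 0.006, 0.002]
ft_force: [8.3, 26.8, -19.6]
width: 0.0007
```

View pics/s4c.png

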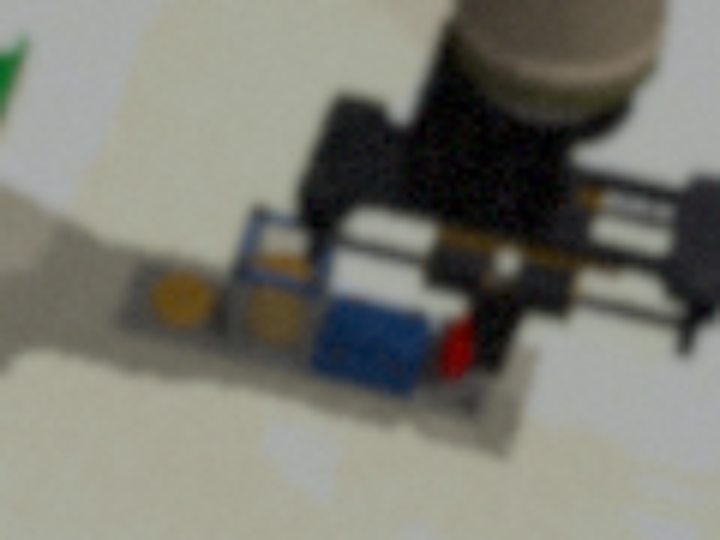

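The hard stop is reached: force rose to 27 N at TCP y = 0.240, and contact began at ≈0.291. Letting it spring back.

```bash
python3 -m inch '[[0,0.25,0,0,0,0],[0,0.3,0,0,0,0],[0,0.3,0,0,0,0],[0,0.3,0,0,0,0],[0,0.4,0,0,0,0]]'; python3 -m inch '[[0,0.5,-0.5,0,0,0],[0,0,-1,0,0,0],[0,0,-1,0,0,0],[0,0,-0.5,0,0,0]]' ;  python3 -c "
from h import *
s=read_state();print(s['joint_positions'].round(3))
c=cam('scene','s5.png');cv2.imwrite('pics/s5c.png',cv2.resize(c['img'][140:230,260:380,::-1],None,fx=6,fy=6))"
```

```text
time: 10.98
ee_pos: [0.451, 0.296, 0.0189]
eef_rot: [0.0, 1.0, -0.001, -0.0]
ft_force: [0.6, 0.4, -0.5]
width: 0.0006
time: 11.48
ee_pos: [0.4514, 0.3162, 0.1406]
eef_rot: [0.0, 1.0, -0.0, 0.0]
ft_force: [0.2, -0.4, 0.2]
width: 0.0004
[ 0.351  0.659 -1.4    1.716  0.667  1.352  0.395]
```

View pics/s5c.png

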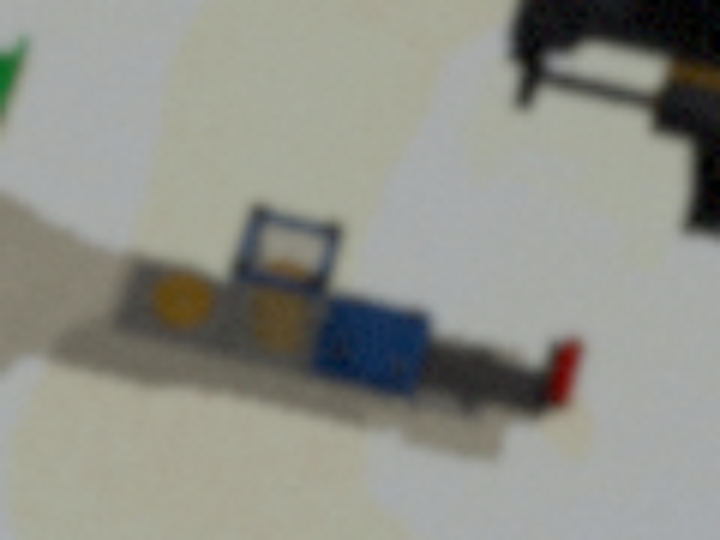

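Plunger is back out at crop (565,375), one collar is on the plate at crop (183,300), and the stack has dropped by one.

```bash
python3 - <<'E'
from h import *
c=cam('scene')
im=c['img'];hsv=cv2.cvtColor(im,cv2.COLOR_RGB2HSV)
m=cv2.inRange(hsv,(12,120,60),(30,255,255)); m[:, :282]=0; m[:,298:]=0; m[:180]=0;m[202:]=0
ys,xs=np.nonzero(m);print(xs.mean(),ys.mean(),xs.min(),xs.max(),ys.min(),ys.max(),len(xs))
p=px(c,xs.mean(),ys.mean(),.009);print(p, px(c,290,189.7,.011))
t=np.array([.679,.053]); d=t-p[:2];print(d,np.arctan2(d[1],d[0]),np.hypot(*d))
E
```

```text
289.88235294117646 189.72058823529412 286 294 186 194 68
[0.45542532 0.08882572 0.009     ] [0.45697547 0.08958069 0.011     ]
[ 0.22357468 -0.03582572] -0.15888973799161263 0.22642685042523594
```

```bash
python3 -m inch '[[0,-1,0,0,0,0.036],[0,-1,0,0,0,0.036],[0,-1,0,0,0,0],[0,-1,0,0,0,0],[0,-1,0,0,0,0]]' -0.66; python3 -c "
from h import *
s=read_state();print(s['joint_positions'].round(3),R.from_quat(s['eef_rot']).as_matrix().round(3)[:2])"
```

```text
time: 12.2
ee_pos: [0.4291, 0.1155, 0.1379]
eef_rot: [0.076, 0.997, -0.0, -0.001]
ft_force: [-1.0, 0.3, -0.4]
width: 0.0146
[ 0.997  0.245 -1.454  1.971  0.265  1.157  0.855] [[-0.988  0.152 -0.002]
 [ 0.152  0.988 -0.   ]]
```

Before I go down beside the magazine, I'll measure how wide the gripper is low down, from the depth image.

```bash
python3 - <<'E'
from h import *
s=read_state();T=R.from_quat(s['eef_rot']).as_matrix()
P=[]
for n in('scene','top'):
    c=cam(n,n+'6.png')
    v,u=np.mgrid[:384,:512]; d=c['depth']
    X=np.stack([(u-c['cx'])/c['fx']*d,(v-c['cy'])/c['fy']*d,d],-1)[d>0]
    W=X@R.from_quat(c['orientation']).as_matrix().T+c['position']
    L=(W-s['ee_pos'])@T; k=(np.abs(L[:,0])<.08)&(np.abs(L[:,1])<.13)&(L[:,2]>-.12)&(L[:,2]<.01); P.append(L[k]); print(n,k.sum())
L=np.vstack(P)*1000
for a in range(-100,10,8):
    q=L[(L[:,2]>=a)&(L[:,2]<a+8)]
    if len(q): print(a,a+8,len(q),'x',q[:,0].min().round(),q[:,0].max().round(),'y',np.percentile(q[:,1],[0,5,25,50,75,95,100]).round())
im=cv2.imread('pics/scene6.png');cv2.imwrite('pics/s6c.png',cv2.resize(im[80:220,220:400],None,fx=4,fy=4))
E
```

```text
scene 1739
top 321
-100 -92 226 x -40.0 34.0 y [-94. -80. -21.  20.  33.  86.  92.]
-92 -84 230 x -40.0 34.0 y [-89. -81. -33.  20.  51.  79.  86.]
-84 -76 123 x -41.0 33.0 y [-87. -81. -36. -10.  39.  83.  86.]
-76 -68 41 x -39.0 35.0 y [-87. -81. -80.  24.  83.  86.  86.]
-68 -60 8 x -12.0 9.0 y [-18. -17. -14. -14. -13. -13. -13.]
-60 -52 9 x -14.0 8.0 y [-23. -22. -19. -15. -14. -13. -13.]
-52 -44 32 x -15.0 4.0 y [-24. -20. -15. -12.  -4.  18.  20.]
-44 -36 27 x -13.0 9.0 y [-19. -19. -11.  -9.  12.  18.  19.]
-36 -28 28 x -13.0 9.0 y [-18. -18. -12.  -9.  13.  17.  18.]
-28 -20 22 x -14.0 8.0 y [-19. -16. -10.  -9.  11.  15.  17.]
-20 -12 26 x -13.0 7.0 y [-16. -14.  -9.   8.  14.  15.  15.]
-12 -4 28 x -13.0 9.0 y [-18. -17. -11.  -8.  14.  15.  16.]
-4 4 9 x -14.0 5.0 y [-16. -15.  -9.   5.   9.  14.  14.]
```

View pics/s6c.png

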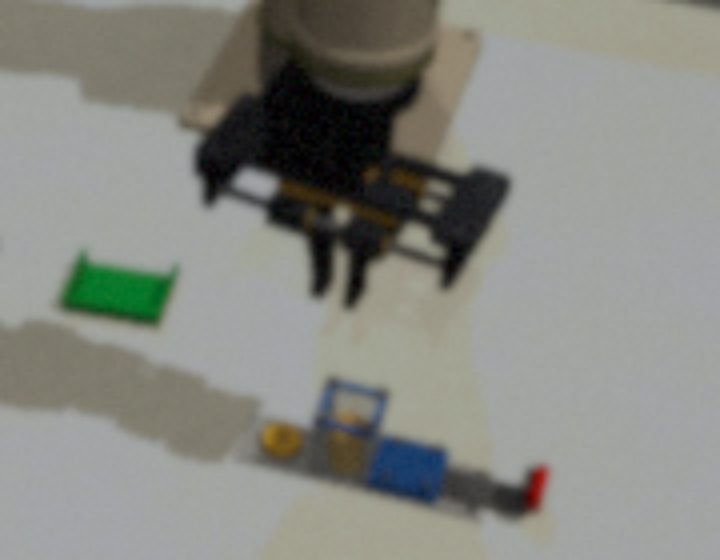

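```bash
python3 -m inch '[[0.075,-0.59,0,0,0,0],[0,0,0.7,0,0,0],[0,0,0.7,0,0,0],[0,0,0,0,0,0]]' -0.79; python3 -c "
from h import *
s=read_state();print(s['joint_positions'].round(3),R.from_quat(s['eef_rot']).as_matrix().round(3)[:2])
c=cam('scene','s7.png');cv2.imwrite('pics/s7c.png',cv2.resize(c['img'][130:230,250:370,::-1],None,fx=6,fy=6))"
```

```text
time: 12.8
ee_pos: [0.4216, 0.095, 0.0814]
eef_rot: [0.075, 0.997, 0.0, -0.002]
ft_force: [1.6, -0.7, 0.3]
width: 0.0092
[ 0.911  0.281 -1.324  2.058  0.314  1.04   0.853] [[-0.989  0.149 -0.005]
 [ 0.149  0.989  0.001]]
```

View pics/s7c.png

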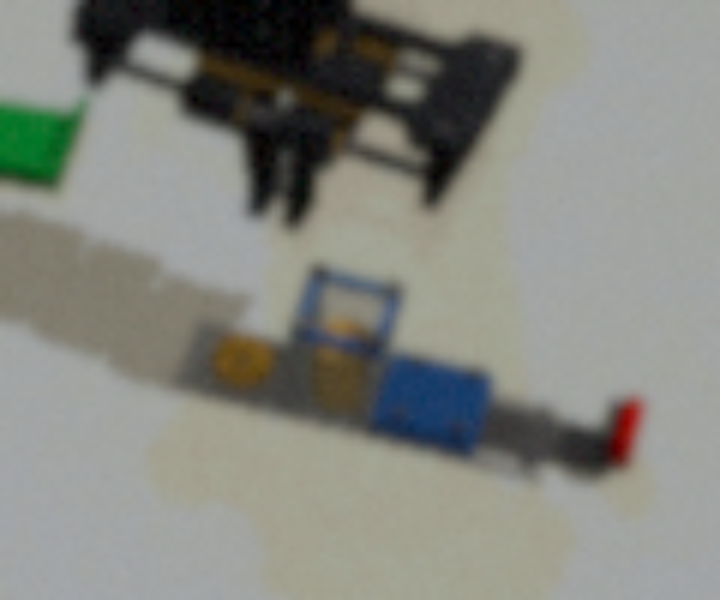

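```bash
python3 -m inch '[[0,-0.06,0.5,0,0,0],[0,0,0.7,0,0,0],[0,0,0,0,0,0]]'; python3 -m inch '[[0,0,0.4,0,0,0],[0,0,0.25,0,0,0],[0,0,0,0,0,0]]'; python3 -c "
from h import *
s=read_state();print(s['joint_positions'].round(3),R.from_quat(s['eef_rot']).as_matrix().round(3)[:2])
c=cam('scene','s8.png');cv2.imwrite('pics/s8c.png',cv2.resize(c['img'][130:230,250:370,::-1],None,fx=6,fy=6))"
```

```text
time: 13.22
ee_pos: [0.4224, 0.0928, 0.0351]
eef_rot: [0.075, 0.997, 0.0, -0.001]
ft_force: [-0.8, 0.8, 0.3]
width: 0.0092
time: 13.6
ee_pos: [0.4232, 0.0926, 0.0097]
eef_rot: [0.075, 0.997, 0.0, -0.0]
ft_force: [-0.3, -0.8, 0.3]
width: 0.0095
[ 0.744  0.415 -1.168  2.115  0.486  0.916  0.717] [[-0.989  0.15  -0.   ]
 [ 0.15   0.989  0.   ]]
```

View pics/s8c.png

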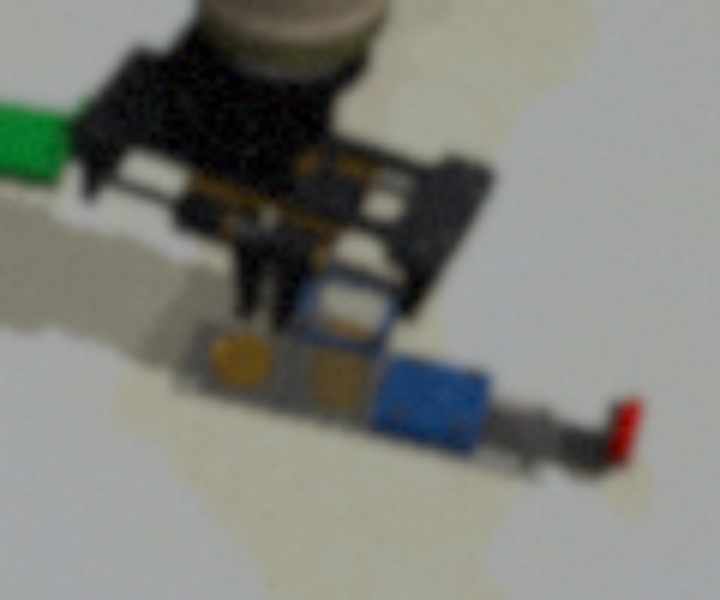

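```bash
cat >> h.py <<'E'
def proj(c,P):
    q=R.from_quat(c['orientation']).as_matrix().T@(np.array(P)-c['position']); return np.array([q[0]/q[2]*c['fx']+c['cx'],q[1]/q[2]*c['fy']+c['cy']])
E
python3 - <<'E'
from h import *
c=cam('scene');s=read_state();T=R.from_quat(s['eef_rot']).as_matrix()
f=lambda P:((proj(c,P)-[250,130])*6).round()
for y in(-.012,-.0045,0,.0045,.012): print(y,f(s['ee_pos']+T@[0,y,0]))
print(f([.4555,.0888,.011]), 'line ahead 32', f(s['ee_pos']+T@[-.0325,0,0]))
hsv=cv2.cvtColor(c['img'],cv2.COLOR_RGB2HSV)
m=cv2.inRange(hsv,(12,120,60),(30,255,255)); m[:, :282]=0; m[:,298:]=0; m[:182]=0;m[202:]=0
ys,xs=np.nonzero(m);print(px(c,xs.mean(),ys.mean(),.009))
E
```

```text
-0.012 [244. 306.]
-0.0045 [258. 311.]
0 [266. 314.]
0.0045 [274. 317.]
0.012 [288. 323.]
[239. 356.] line ahead 32 [237. 357.]
[0.45476515 0.0886061  0.009     ]
```

```bash
python3 -m inch '[[-0.15,0,0.08,0,0,0],[-0.2,0,0,0,0,0],[-0.2,0,0,0,0,0],[0,0,0,0,0,0]]'; python3 -c "
from h import *
s=read_state();print(s['joint_positions'].round(3))
c=cam('scene','s9.png');cv2.imwrite('pics/s9c.png',cv2.resize(c['img'][130:230,250:370,::-1],None,fx=6,fy=6))"
```

```text
time: 14.2
ee_pos: [0.4456, 0.0892, 0.0062]
eef_rot: [0.076, 0.997, 0.0, 0.0]
ft_force: [-0.6, -0.5, -0.3]
width: 0.0092
[ 0.705  0.463 -1.124  2.068  0.525  0.932  0.712]
```

View pics/s9c.png

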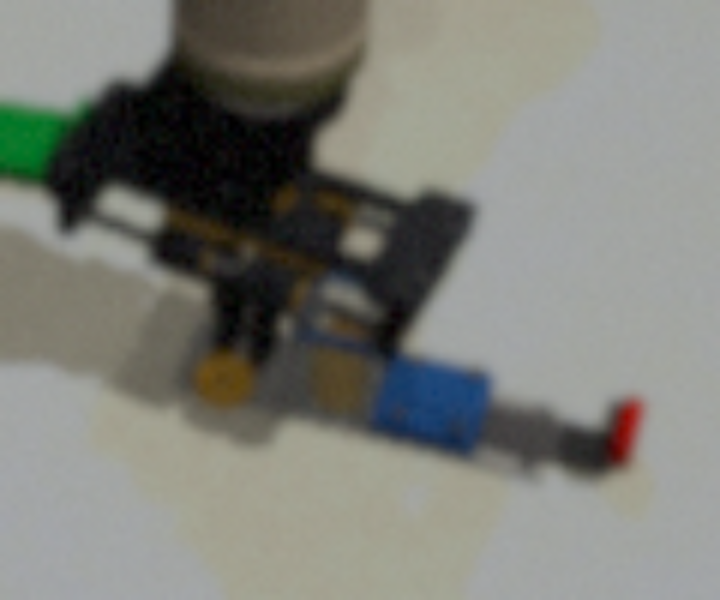

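The collar at crop (224,380) is moving ahead of the two tips. Continuing off the plate.

```bash
python3 -m inch '[[-0.2,0,0,0,0,0],[-0.2,0,0,0,0,0],[-0.2,0,0,0,0,0],[-0.2,0,0,0,0,0],[0,0,0,0,0,0]]'; python3 -c "
from h import *
s=read_state();print(s['joint_positions'].round(3))
c=cam('scene','s10.png');cv2.imwrite('pics/s10c.png',cv2.resize(c['img'][130:250,200:340,::-1],None,fx=5,fy=5))"
```

```text
time: 14.88
ee_pos: [0.4771, 0.0843, 0.0061]
eef_rot: [0.076, 0.997, 0.0, 0.0]
ft_force: [-0.6, 0.6, -0.6]
width: 0.0093
[ 0.666  0.518 -1.081  1.996  0.561  0.963  0.721]
```

View pics/s10c.png

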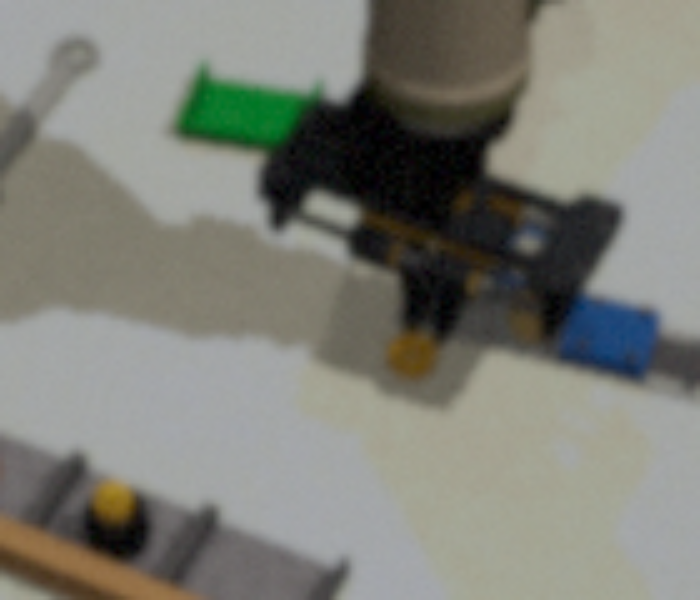

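```bash
python3 -m inch '[[-0.25,0,0,0,0,0],[-0.25,0,0,0,0,0],[-0.25,0,0,0,0,0],[-0.25,0,0,0,0,0],[-0.25,0,0,0,0,0]]'; python3 -m inch '[[-0.25,0,0,0,0,0],[-0.25,0,0,0,0,0],[-0.2,0,0,0,0,0],[0,0,0,0,0,0]]'; python3 -c "
from h import *
s=read_state();print(s['joint_positions'].round(3))
c=cam('scene','s11.png');cv2.imwrite('pics/s11c.png',cv2.resize(c['img'][150:270,170:310,::-1],None,fx=5,fy=5))
hsv=cv2.cvtColor(c['img'],cv2.COLOR_RGB2HSV)
m=cv2.inRange(hsv,(12,120,60),(30,255,255))
n,l,st,ce=cv2.connectedComponentsWithStats(m)
for i in range(1,n):
  if st[i,4]>15: print(st[i],px(c,*ce[i],.009).round(4))
"
```

```text
time: 15.55
ee_pos: [0.5266, 0.0767, 0.0061]
eef_rot: [0.075, 0.997, 0.0, -0.0]
ft_force: [-0.3, -1.2, 0.3]
width: 0.0089
time: 16.05
ee_pos: [0.5542, 0.0726, 0.0061]
eef_rot: [0.076, 0.997, 0.0, 0.0]
ft_force: [-0.8, -1.1, 0.4]
width: 0.0089
[ 0.583  0.644 -0.998  1.808  0.624  1.042  0.762]
[  4   0  45  29 293] [-0.2962 -1.5572  0.009 ]
[ 72   0  19  11 132] [-0.4147 -1.3232  0.009 ]
[  40    0  101   97 2835] [-0.0356 -0.9498  0.009 ]
[191   0  24   7  72] [-0.6577 -0.7399  0.009 ]
[216   0   7   7  23] [-0.6808 -0.663   0.009 ]
[51 63  9  6 18] [ 0.1193 -1.0494  0.009 ]
[16 87  6  6 23] [ 0.3167 -1.0595  0.009 ]
[  0 115  37  30 314] [ 0.5199 -0.8932  0.009 ]
[ 81 134  11  11  87] [ 0.4713 -0.6247  0.009 ]
[149 173  18  10  83] [ 0.548  -0.2988  0.009 ]
[474 199   7  18  32] [0.3408 0.607  0.009 ]
[483 208   7  15  26] [0.361  0.6308 0.009 ]
[493 208  10  23  76] [0.3604 0.6619 0.009 ]
[265 215  10  10  79] [0.5799 0.0685 0.009 ]
[191 217   8  11  60] [ 0.6591 -0.1215  0.009 ]
[175 225  84  41 731] [ 0.7063 -0.0307  0.009 ]
[218 227  10   8  56] [ 0.6583 -0.038   0.009 ]
[ 24 228  13  20  57] [ 0.8595 -0.5041  0.009 ]
[  0 241   9   7  21] [ 0.8936 -0.5621  0.009 ]
[ 45 252  30  16 119] [ 0.8828 -0.3885  0.009 ]
[ 99 259   6   9  19] [ 0.8559 -0.2843  0.009 ]
[102 264   8   9  22] [ 0.8645 -0.2664  0.009 ]
[ 79 270  14   3  21] [ 0.889  -0.3079  0.009 ]
[193 274  10  12  63] [ 0.8136 -0.0345  0.009 ]
[211 276  12   7  61] [0.7963 0.0094 0.009 ]
[190 289  15  20 136] [ 0.8556 -0.0117  0.009 ]
[ 489  293   23   91 1352] [0.6973 0.6597 0.009 ]
[473 297  10   9  22] [0.6406 0.6073 0.009 ]
[177 310   6   5  23] [ 0.9028 -0.0352  0.009 ]
[193 313  12   8  63] [0.8974 0.0094 0.009 ]
[ 353  333   50   51 1691] [0.8541 0.4073 0.009 ]
[474 370   4  14  37] [0.8199 0.6013 0.009 ]
```

View pics/s11c.png

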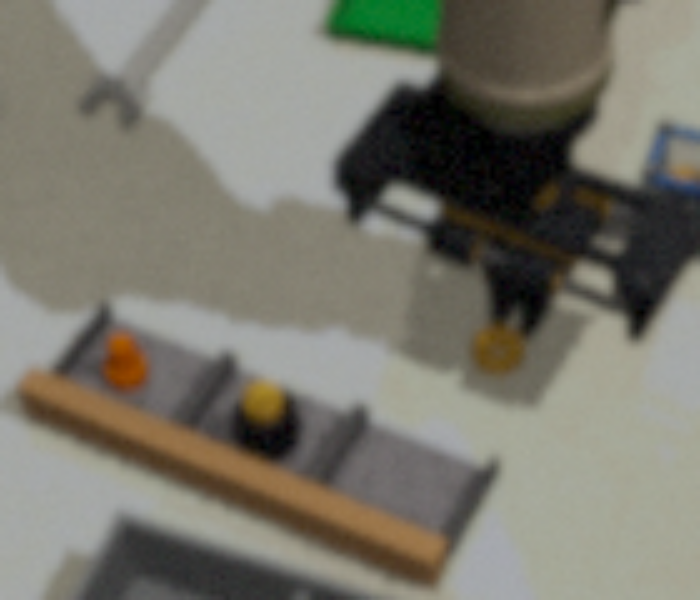

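Collar is at (0.580,0.0685), nested ahead of the tips and heading for the empty bay (crop 400,480).

```bash
python3 -m inch '[[-0.25,0,0,0,0,0],[-0.25,0,0,0,0,0],[-0.25,0,0,0,0,0],[-0.25,0,0,0,0,0],[-0.2,0,0,0,0,0]]'; python3 -m inch '[[-0.25,0,0,0,0,0],[-0.25,0,0,0,0,0],[-0.1,0,0,0,0,0],[0,0,0,0,0,0]]'; python3 -c "
from h import *
s=read_state();print(s['joint_positions'].round(3))
c=cam('scene','s12.png');cv2.imwrite('pics/s12c.png',cv2.resize(c['img'][180:280,190:310,::-1],None,fx=6,fy=6,interpolation=2))
c=cam('top','t12.png')"
```

```text
time: 16.73
ee_pos: [0.6018, 0.0653, 0.0061]
eef_rot: [0.075, 0.997, 0.0, -0.0]
ft_force: [-0.4, -0.3, 0.4]
width: 0.0092
time: 17.23
ee_pos: [0.625, 0.0618, 0.0061]
eef_rot: [0.075, 0.997, 0.0, 0.0]
ft_force: [0.8, 0.6, 0.2]
width: 0.0089
[ 0.512  0.753 -0.942  1.62   0.663  1.118  0.816]
```

View pics/s12c.png

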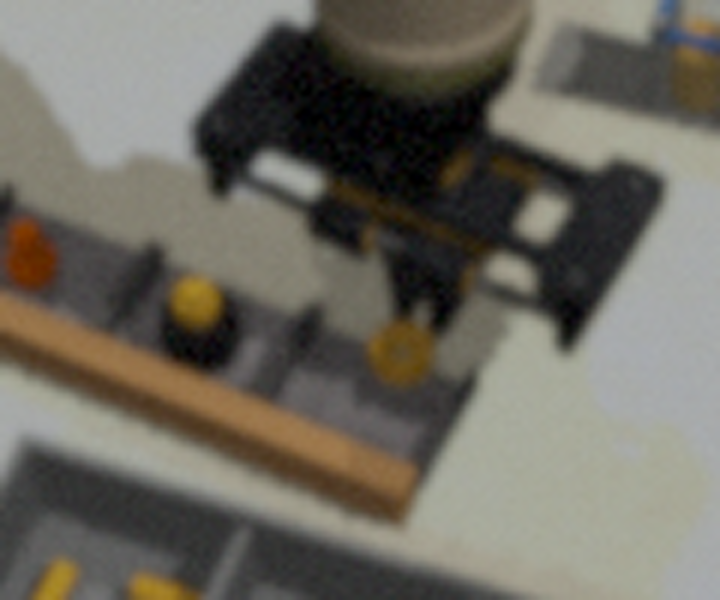

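```bash
python3 -m inch '[[-0.2,0,0,0,0,0],[-0.2,0,0,0,0,0],[-0.2,0,0,0,0,0],[-0.13,0,0,0,0,0],[0,0,0,0,0,0]]'; python3 -c "
from h import *
c=cam('scene','s13.png');cv2.imwrite('pics/s13c.png',cv2.resize(c['img'][180:280,190:310,::-1],None,fx=6,fy=6,interpolation=2))"
```

```text
time: 17.95
ee_pos: [0.654, 0.0574, 0.0061]
eef_rot: [0.075, 0.997, 0.0, 0.0]
ft_force: [-0.1, 1.2, 0.4]
width: 0.0089
```

View pics/s13c.png

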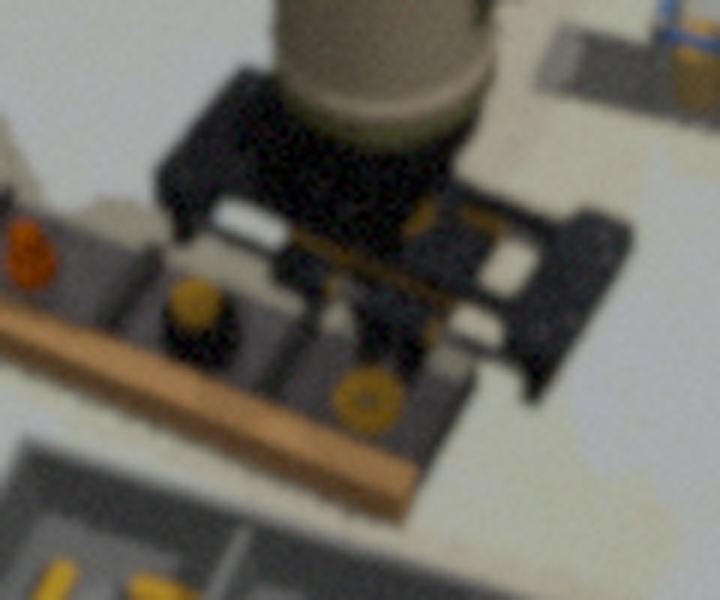

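The collar at crop (368,400) is well inside the bay. I'll back out, rise, move aside, and measure with both cameras.

```bash
python3 -m inch '[[0.3,0,0,0,0,0],[0.5,0,0,0,0,0],[0.5,0,-0.5,0,0,0],[0.5,0,-1,0,0,0],[0.3,0,-1,0,0,0]]'; python3 -m inch '[[0.7,0,-1,0,0,0],[0.7,0,-1,0,0,0],[0.7,0,-0.5,0,0,0],[0.7,0,0,0,0,0],[0,0,0,0,0,0]]'; python3 - <<'E'
from h import *
s=read_state();print(s['joint_positions'].round(3))
b=np.array([.677,.053]);th=-.1
for n in('scene','top'):
    c=cam(n,n+'14.png')
    hsv=cv2.cvtColor(c['img'],cv2.COLOR_RGB2HSV);m=cv2.inRange(hsv,(12,110,40),(30,255,255))
    k,l,st,ce=cv2.connectedComponentsWithStats(m)
    for i in range(1,k):
        p=px(c,*ce[i],.009)
        if st[i,4]>15 and np.hypot(*(p[:2]-b))<.06:
            d=p[:2]-b; print(n,st[i],p.round(4),'bay',d@[np.cos(th),np.sin(th)],d@[-np.sin(th),np.cos(th)])
a=cv2.imread('pics/scene14.png');cv2.imwrite('pics/s14c.png',cv2.resize(a[150:280,190:370],None,fx=4,fy=4,interpolation=2))
a=cv2.imread('pics/top14.png');cv2.imwrite('pics/t14c.png',cv2.resize(a[90:230,150:330],None,fx=4,fy=4,interpolation=2))
E
```

```text
time: 18.62
ee_pos: [0.5686, 0.0703, 0.1068]
eef_rot: [0.075, 0.997, -0.001, -0.0]
ft_force: [0.3, 0.1, 0.2]
width: 0.0092
time: 19.25
ee_pos: [0.4579, 0.0864, 0.2054]
eef_rot: [0.075, 0.997, -0.003, 0.0]
ft_force: [0.6, 0.2, 0.1]
width: 0.0091
[ 1.014  0.144 -1.359  1.836  0.152  1.28   1.032]
scene [245 241  12  11 101] [0.68   0.0532 0.009 ] bay 0.0029248233150631956 0.00044913852569117274
top [245 125   5   7  20] [0.6828 0.0452 0.009 ] bay 0.006515118744906592 -0.007181074561818766
```

View pics/s14c.png

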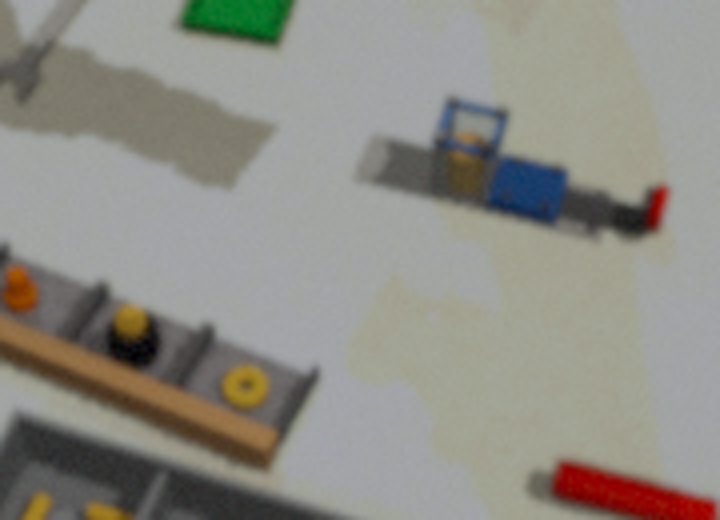

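View pics/t14c.png

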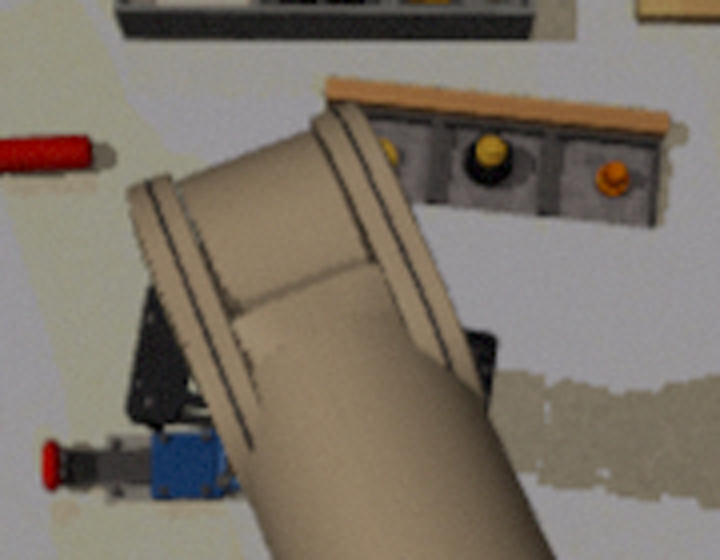

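The collar lies at about (+3, 0) mm in the bay frame, with limits of −17…+20 and ±26 mm. The top view agrees as far as the arm lets it be seen. The plunger is out, the stack is in the magazine, and the arm is clear.

```bash
python3 -m inch '[[0,0,0,0,0,0],[0,0,0,0,0,0]]'; python3 -c "
from bench import close_job
print(close_job())"
```

```text
time: 19.6
ee_pos: [0.4601, 0.0871, 0.2059]
eef_rot: [0.075, 0.997, 0.001, -0.0]
ft_force: [-0.2, -1.0, -0.4]
width: 0.0092
the job is handed in; nothing more can be done
None
```

I pressed the plunger once to its stop and let it spring back, and one collar came out onto the plate. I then slid that collar off the plate's side and across the bench with two fingertips into the empty bay. The job was handed in at about 19.6 s; the hand-in reports no verdict.

- **Press:** the stop showed as a force rise to about 27 N along the press. The fingers had moved about 51 mm since touching the button.
- **Collar:** the last scene picture puts it flat in the bay, about +3 mm in x and 0 mm in y from the bay's centre. The limits are −17 to +20 mm and ±26 mm.
- **Rest of the scene:** the plunger is out and the other collars are still in the magazine. The lampholder, cord grip, spanner and screwdriver look where they were. I did not measure the bench items again.
- **Arm:** it ended about 0.2 m above the bench, touching nothing.
- **Disagreement:** the top camera gave (+6.5, −7) mm for the collar. The arm hid most of the collar there, so that reading is biased, and it is still within the limits.
- **Close to a limit:** joint 3 came to −1.454 rad of its −1.47 limit and joint 7 to −2.49 of −2.6. Neither passed its limit in the readings I took.

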